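Load the blister carrier and set the dwell dial

TASK

Get the card sealer ready: seat the longer of the two metal blister carriers in the sealer's nest, its back edge tucked under the keeper lip and lying fully home and flat, and turn the dial clockwise until its pointer stands at the metal set-point tab on the scale rim. Leave the tab, the shorter carrier and the other things where they are, and let go of everything.

Things in the scene. Friction and masses are not known exactly. Their poses are not given: they have to be found in the camera images.
- station: White card sealer, fixed slab 230 (x) x 400 (y) x 30 mm high. Origin: centre of underside; x to its back, y left, z up. Nest on the left; dial on the right, a black cover 18 mm high 80 mm behind its axis. At x +88, y +180 mm a column 32 mm thick, 230 mm high carries the parked sealing head out to the left, beyond y +155 mm (underside 128 mm above the table).
- nest (a point): Centre of the nest's floor, 30 mm above the table, at station y +85 mm; station's axes. Pocket 144 (x) x 101 mm (y); front and side walls 12 mm thick and high. A keeper lip covers the back 12 mm of the pocket: underside 17, top 23 mm above the floor, so the carrier goes in with its front edge raised 4 to 12 degrees, slides back under the lip to the back wall, then is laid flat.
- carrier: The longer blister carrier: loose aluminium plate 140 (x) x 96 (y) x 12 mm, two rows of seven tablet pockets, and along its middle an upright grip rib 70 mm long (x), 14 mm wide (y), top 46 mm above the underside. Origin: centre of the underside; z up. About 0.35 kg. Both ends are alike: either may go to the back.
- spare: The shorter blister carrier, 105 x 96 x 12 mm with the same rib and rows of five pockets; does not belong in this nest; leave it. Origin: centre of the underside. The two carriers may have changed places.
- dial_grip (a point): On the dial's vertical axis, 64 mm above the table, at station y -105 mm: TCP height to grip it. Black dial: round skirt 72 mm across, 8 mm high, on it an upright grip bar 64 mm long, 16 mm wide, 33 mm above the skirt (top 74 mm above the table). The point's x axis runs along the bar towards the pointer.
- dial_nose (a point): End of the dial's pointer (low nose on the skirt with a white line, also on the pointer's half of the bar top), 46 mm from the axis; turns with the dial, x pointing outward.
- dial (a joint): Angle of the dial, rad, grows clockwise seen from above, 0 to 4.71; stays where it is left. At 0 the pointer points 135 degrees counter-clockwise from the station's x axis (front left).
- mark_tip (a point): Inner side of the set-point tab (dark steel block, 18 x 9 x 8 mm, on the white scale, at its rim, 49 to 67 mm from the dial's axis), 49 mm from the axis; x points outward. The pointer is to stand at it.
- mark (a joint): Angle of the set-point tab about the dial's axis, rad, same zero and direction as the dial: dial = mark when the pointer stands at the tab. Stiff; must not be moved.
- jar: White tablet jar 70 mm across, 110 mm tall, bystander. Origin: centre of its underside.
- carton: Medicine carton 70 x 130 x 50 mm, white with a blue band, bystander. Origin: centre of its underside.
Not all that is in view belongs to the job. Leave any pink or purple look-alike of the carrier alone.

How it is judged:
By the outcome, as a careful person would: the job done as asked, in the order asked, and still so for the second after the job is handed in, with the robot touching nothing.
It also fails if it takes over 72 s, if anything falls off the work surface, if the arm or the gripper's body presses on something with over 40 N, if the wrist force passes 120 N, or if a joint passes its speed limit or range.

ROBOT

A 6-joint arm with a two-finger parallel gripper is mounted at the origin on the work surface. World frame = base frame: x ahead of the robot, y to its left, z up, the work surface at z = 0. Lengths are in m, angles in rad, forces in N, time in s.
With the tool pointing down it reaches from about 0.325 to 0.85 m from the base axis. Payload 4.4 kg.
Tool frame: the origin (TCP) lies between the finger pads, 19 mm behind the fingertips; this is the grasp point; z points along the fingers, y is the line along which they close (so a half turn about z gives the same grasp; the last joint's range is limited). The gripper opens to 94 mm and grips with 3 to 60 N. Pads are 16 mm wide; open, the fingers measure 119 mm over their backs; the gripper's body (75 mm by 177 mm) begins 78 mm behind the grasp point.
Start: joints at [-1.494, 0.207, 1.542, -0, 1.393, -0.15], TCP at [0.129, -0.56, 0.224] pointing down, gripper open.
Joint ranges: [-2.73, 2.73], [-0.86, 2.22], [0.23, 2.46], [-1.11, 4.25], [0.08, 2.63], [-2.82, 2.82]. Speed limits (rad/s): [2.79, 2.79, 3.14, 3.14, 3.14, 3.14].

INTERFACE

Orientations are given as [roll, pitch, yaw] about the fixed x, y, z axes, in that order (R = Rz(yaw) Ry(pitch) Rx(roll)).
In Python, from station import ctrl gives the robot as it stands.
- The arm moves only by the tool jog_arm, never from a script. Its argument "increments" is one flat list of numbers, 5 for each row, row after row: the opening, from 0 (shut) to 1 (fully open), then the shift along the tool's x, y, z in cm, then the turn about the tool's z in rad. In form: [claw, tx, ty, tz, yaw, claw, tx, ty, tz, yaw, ...]. A call has 1 to 20 rows; each row shifts and turns the commanded pose from where the row before left it, along the tool's axes as they then stand; what a row does not reach is not made up. A row lasts 1/10 s, in which the tool goes at most 50 mm and 8.59 degrees, less where a joint would pass 70% of its speed; a pose out of reach is approached as far as the arm can. A call with a gripper value outside its range is refused whole. The fingers move at their own pace and stop on an object; "squeeze" is the grip in N (left out, the last holds). Time passes only in rows, so rows that do not move let the fingers close. It gives the time, the measured TCP pose, the force, the opening and the grip force at its end, in the units of the state.
- ctrl.read_state(): the state, without advancing time (a new reading comes with each control period).
- ctrl.grab_frame(name): name is "side" or "top"; returns a dict with "pixels" (384x512x3 uint8, red, green, blue), "mtx" (3x3 intrinsics, pixels), "pose" (4x4, takes a point from camera to world coordinates). Camera axes: x right, y down, z forward; pixel columns grow to the right and rows downward; lengths in m; the calibration is good to about 2 mm. A picture is of the moment at which its call begins. There is no depth.
- ctrl.finish_job(): hands the job in; it is judged then, once.
Trained networks look in a picture, given as the dict that the camera call returned (one of the last four; its "shot" number tells which), for a name from the list of things; names that differ only in an ending like _2 or _b are one class to them, and where a whole thing is asked for, a point or a joint stands for the part that bears it (a point fixed in the world has none). Each returns a list of dicts, best first, with "conf" (0 to 1); they miss things now and then, are a little off and sometimes report something else, mostly with a low value. They report only what shows in the picture. A call takes as long as a camera call. They do not tell look-alikes from the thing itself.
- ctrl.cut_out(query, picture): "region" (384x512 bool, what is visible of it) and "rect" ([left, top, width, height] in pixels, round what is visible of it).
The state is a dict: "t": time; "qpos": joint angles; "joint_vel": joint speeds; "effort": joint torques, N m; "tool_pos": TCP position; "tcp_rot": TCP orientation; "force": force on the tool from outside, world axes, zero at the start; "wrist_torque": the same for the moment, N m; "opening": finger opening in m; "grip_force": force on a finger pad.
Only numpy, scipy, OpenCV 4.12 (cv2) and the standard library are available. Lean on these libraries where they do the work, as an engineer would, in place of code of your own. Each camera call takes 0.05 s, during which the arm holds its last target. There are 200 camera calls.

## Working session

There is one attempt and no reset: what is moved stays moved. The work goes in short steps, Python scripts to look and compute and a tool call to move; the robot and the scene stay as the last step left them, time stands still between calls to the robot, and variables do not carry over. Pictures are saved under pics/ and viewed, at most 10 in all, crops included, and the job is handed in when it is done.

Besides the shell and the picture viewer there is one more tool, called after "Emit:" by a JSON object that holds its "fn" and its "kwargs", one argument or row to a line. jog_arm: Moves the arm, as the interface text tells. Its arguments: {"type":"object","properties":{"increments":{"type":"array"},"squeeze":{"type":"number"}},"required":["increments"]}

```bash
mkdir -p pics; ls
python3 - <<'E'
from station import ctrl
import cv2,numpy as np,pickle
s=ctrl.read_state();print({k:np.round(v,3) for k,v in s.items()})
D={}
for n in("top","side"):
    f=ctrl.grab_frame(n);D[n]=f
    cv2.imwrite(f"pics/{n}0.png",f["pixels"][:,:,::-1]);print(n,f["mtx"].tolist(),np.round(f["pose"],4).tolist())
    for q in("station","carrier","spare","dial_grip","dial_nose","mark","jar","carton"):
        for r in ctrl.cut_out(q,f)[:3]:print(q,round(r["conf"],2),r["rect"])
pickle.dump(D,open("f0.pkl","wb"))
E
```

```text
pics
{'t': np.float64(0.0), 'qpos': array([-1.494,  0.207,  1.543, -0.   ,  1.393, -0.15 ]), 'joint_vel': array([-0.   , -0.   , -0.   ,  0.001, -0.002, -0.001]), 'effort': array([ 2.0000e-03, -3.7087e+01, -2.8142e+01,  7.0000e-02,  3.6000e-02,
       -0.0000e+00]), 'tool_pos': array([ 0.129, -0.56 ,  0.223]), 'tcp_rot': array([-3.139, -0.   ,  0.227]), 'force': array([ 0.663, -0.17 , -0.198]), 'wrist_torque': array([-0.028, -0.03 ,  0.023]), 'grip_force': np.float64(0.0), 'opening': np.float64(0.094)}
top [[449.2440267060015, 0.0, 251.44435223784646], [0.0, 449.2440267060015, 191.18857240107616], [0.0, 0.0, 1.0]] [[0.0006, -0.998, 0.0636, 0.4454], [-0.9998, -0.0017, -0.0175, -0.1177], [0.0176, -0.0635, -0.9978, 1.5595], [0.0, 0.0, 0.0, 1.0]]
station 0.6 [29.0, 151.0, 198.4, 84.9]
station 0.31 [339.5, 164.8, 44.3, 30.9]
carrier 0.85 [295.8, 253.7, 40.1, 35.4]
carrier 0.75 [265.7, 97.7, 41.0, 44.9]
carrier 0.67 [187.2, 98.4, 38.3, 28.9]
spare 0.78 [266.7, 210.1, 24.5, 28.6]
dial_grip 0.86 [188.4, 176.4, 20.2, 19.0]
dial_nose 0.93 [184.2, 176.6, 21.4, 22.3]
jar 0.96 [345.1, 219.5, 28.9, 24.1]
jar 0.44 [29.5, 150.6, 201.1, 84.5]
carton 0.69 [342.3, 161.5, 42.9, 33.0]
side [[488.28996593801844, 0.0, 259.55478369159874], [0.0, 488.28996593801844, 191.0890469706774], [0.0, 0.0, 1.0]] [[-0.8349, -0.3848, 0.3936, -0.0516], [-0.5504, 0.5958, -0.5849, 0.757], [-0.0094, -0.705, -0.7092, 1.1596], [0.0, 0.0, 0.0, 1.0]]
station 0.95 [60.4, 205.3, 209.5, 157.3]
carrier 0.71 [234.7, 163.3, 52.2, 32.1]
carrier 0.69 [140.9, 185.6, 49.6, 37.7]
carrier 0.65 [200.8, 143.6, 39.9, 22.3]
dial_grip 0.75 [213.3, 221.9, 22.0, 27.6]
dial_nose 0.56 [210.0, 220.5, 27.8, 26.0]
mark 0.67 [210.0, 219.4, 27.0, 25.6]
jar 0.71 [339.4, 130.3, 15.4, 37.9]
carton 0.94 [290.5, 120.1, 37.2, 31.7]
carton 0.17 [235.2, 160.8, 50.8, 35.2]
```

Run:
```python
import cv2,pickle,numpy as np
D=pickle.load(open("f0.pkl","rb"))
a=D["top"]["pixels"][80:310,20:400,::-1];cv2.imwrite("pics/top1.png",cv2.resize(a,None,fx=2.1,fy=2.1,interpolation=cv2.INTER_CUBIC))
b=D["side"]["pixels"][90:370,50:400,::-1];cv2.imwrite("pics/side1.png",cv2.resize(b,None,fx=2.1,fy=2.1,interpolation=cv2.INTER_CUBIC))
```

```text
(no output)
```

View pics/top1.png

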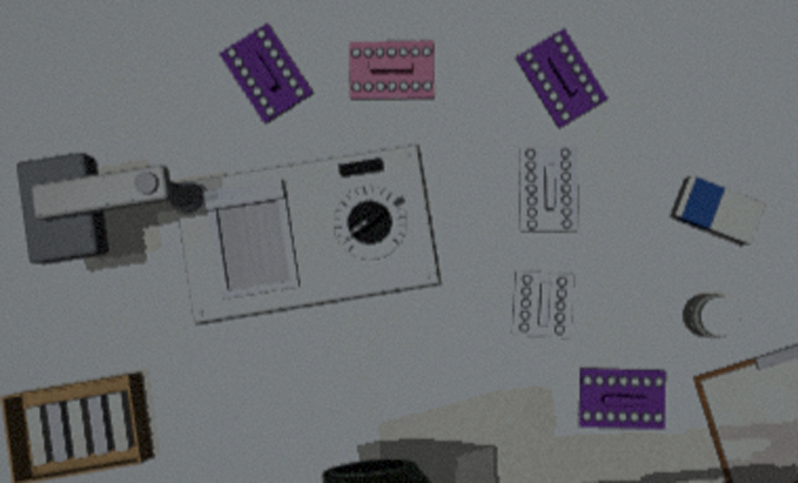

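View pics/side1.png

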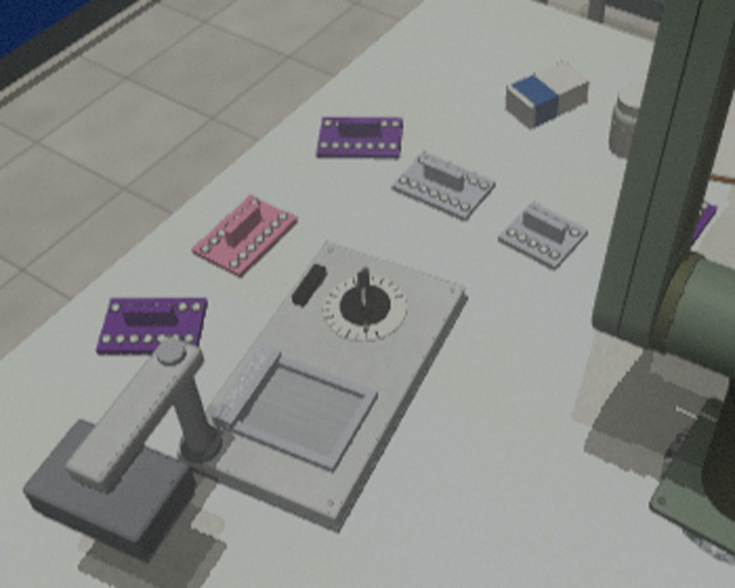

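The top view shows the silver 7-pocket carrier at crop (549,190) and the 5-pocket spare at (543,305). The station's corners are near (418,146), (440,284) and (195,323). The dial is at (369,222) with its pointer to the front left, and the tab is at (399,201). The side view agrees. Next I'll refine the poses by fitting edges in both cameras.

```bash
cat > h.py <<'E'
import numpy as np,cv2,pickle
from scipy.optimize import least_squares
from scipy.ndimage import map_coordinates
def proj(f,P):
    T=np.linalg.inv(f["pose"]);c=np.atleast_2d(P)@T[:3,:3].T+T[:3,3];q=c@f["mtx"].T;return q[:,:2]/q[:,2:]
def ray(f,uv,z):
    d=f["pose"][:3,:3]@np.linalg.inv(f["mtx"])@[uv[0],uv[1],1];o=f["pose"][:3,3];return o+d*(z-o[2])/d[2]
def W(p,L):
    c,s=np.cos(p[2]),np.sin(p[2]);L=np.atleast_2d(L).astype(float)
    return np.c_[p[0]+c*L[:,0]-s*L[:,1],p[1]+s*L[:,0]+c*L[:,1],L[:,2]]
def rect(x0,x1,y0,y1,z):
    c=[(x0,y0,z),(x1,y0,z),(x1,y1,z),(x0,y1,z)];return [(c[i],c[(i+1)%4]) for i in range(4)]
def fit(frames,edges,p,R=5,it=12,verbose=True):
    p=np.array(p,float)
    for k in range(it):
        r_=max(1.5,R*0.75**k);J=[];e=[]
        for f in frames:
            g=cv2.GaussianBlur(cv2.cvtColor(f["pixels"],cv2.COLOR_RGB2GRAY).astype(float),(0,0),.7)
            for a,b in edges:
                t=np.linspace(.06,.94,25)[:,None];L=np.array(a)*(1-t)+np.array(b)*t
                u=proj(f,W(p,L));d=u[-1]-u[0];n=np.array([-d[1],d[0]])/np.linalg.norm(d)
                s=np.arange(-r_,r_+.01,.25);q=u[:,None]+s[None,:,None]*n
                v=map_coordinates(g,[q[...,1],q[...,0]],order=1)
                G=np.abs(np.gradient(v,axis=1))
                w=G.max(1);best=s[G.argmax(1)]
                dJ=np.stack([((proj(f,W(p+h,L))-u)@n)/1e-4 for h in 1e-4*np.eye(3)],1)
                ok=w>1.0
                J.append(dJ[ok]);e.append(best[ok])
        J=np.vstack(J);e=np.hstack(e)
        r=least_squares(lambda x:J@x-e,np.zeros(3),loss="soft_l1",f_scale=.4);p=p+r.x
    if verbose:print("fit",np.round(p,4),"n",len(e),"med|res|px",np.round(np.median(np.abs(J@r.x-e)),2))
    return p
hx=.115;hy=.2
SLAB=rect(-hx,hx,-hy,hy,.03);SLAB=[SLAB[0],SLAB[3]]+[((hx,-.2,.03),(hx,.12,.03))]
NEST=[((-.072,.085-.0505,.042),(.055,.085-.0505,.042)),((-.072,.085+.0505,.042),(.055,.085+.0505,.042)),((-.072,.0345,.042),(-.072,.1355,.042)),
 ((-.084,.0225,.042),(-.084,.1475,.042)),((-.084,.0225,.042),(.06,.0225,.042))]
CAR=rect(-.07,.07,-.048,.048,.012)+rect(-.035,.035,-.007,.007,.046)
E
python3 - <<'E'
from h import *
D=pickle.load(open("f0.pkl","rb"));T,S=D["top"],D["side"]
px=lambda c:(20+c[0]/2.1,80+c[1]/2.1)
a,b,c=[ray(T,px(q),.03)[:2] for q in((418,146),(440,284),(195,323))]
print("sizes",np.linalg.norm(a-b),np.linalg.norm(b-c))
yaw=np.arctan2(*(a-b)[::-1]);p0=[*((a+c)/2),yaw];print(p0)
for fs in([T],[S],[T,S]):
    P=fit(fs,SLAB+NEST,p0)
k=[ray(T,px(q),.012)[:2] for q in((521,148),(577,148),(578,232),(521,232))]
print(np.linalg.norm(k[0]-k[1]),np.linalg.norm(k[1]-k[2]))
c0=[*np.mean(k,0),.0]
for fs in([T],[S],[T,S]): C=fit(fs,CAR,c0,R=4)
for n,l in(("dial",(0,-.105,.074)),("nest",(0,.085,.03))):print(n,W(P,[l]))
V=[]
for f in(T,S):
    im=cv2.resize(f["pixels"][:,:,::-1],None,fx=5,fy=5,interpolation=cv2.INTER_CUBIC)
    for pp,ed in((P,SLAB+NEST),(C,CAR)):
        for e in ed:
            u=(proj(f,W(pp,e))+.5)*5-.5;cv2.line(im,*[tuple(int(v) for v in x) for x in u],(0,0,255),1)
    V.append(im)
t=V[0][5*140:5*240,5*95:5*310];s=V[1][5*150:5*350,5*140:5*300]
cv2.imwrite("pics/ov.png",np.vstack([cv2.resize(t,(800,372)),cv2.resize(s[:,:],(0,0),fx=.228,fy=.228) if 0 else np.zeros((1,800,3),np.uint8)]))
cv2.imwrite("pics/ovs.png",cv2.resize(s,(480,600)))
E
```

```text
sizes 0.22790522617036435 0.3980452970298963
[np.float64(0.5418916070328028), np.float64(0.1447763562916577), np.float64(0.1618241505222157)]
fit [0.5409 0.1438 0.1557] n 193 med|res|px 0.5
fit [0.5279 0.1551 0.1842] n 136 med|res|px 0.49
fit [0.5406 0.1462 0.1715] n 360 med|res|px 0.75
0.09282882512948057 0.13942674018805784
fit [ 0.6165 -0.2405  0.014 ] n 182 med|res|px 0.76
fit [ 0.6113 -0.2418  0.0008] n 199 med|res|px 1.0
fit [ 0.6153 -0.2409  0.0162] n 382 med|res|px 1.0
dial [[0.55856434 0.04277905 0.074     ]]
nest [[0.5261381 0.2299916 0.03     ]]
```

View pics/ov.png

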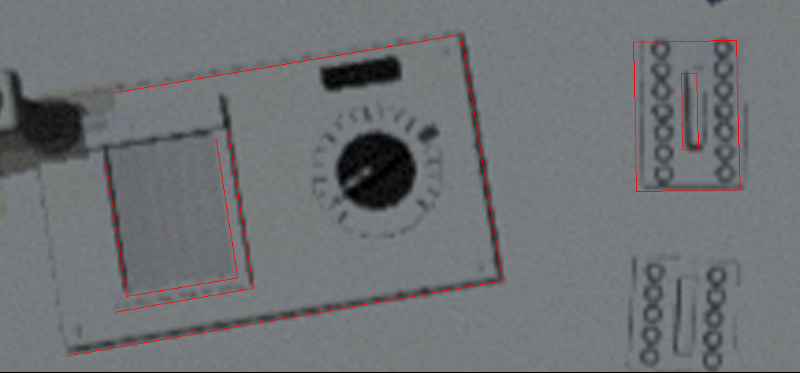

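View pics/ovs.png

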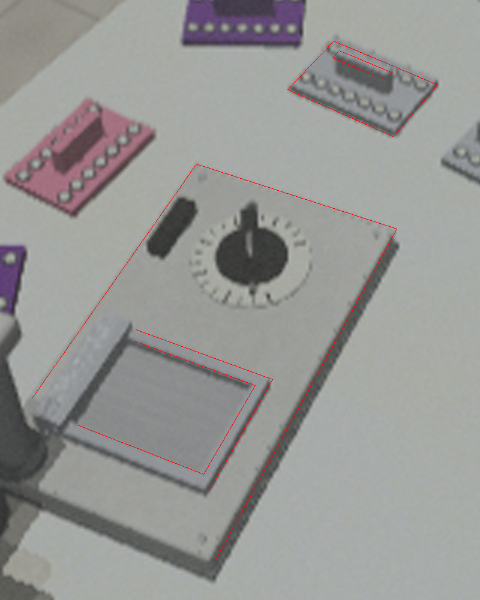

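The overlays fit the top view well, while the side view is about 1–2 px off. The carrier and slab outlines are right. I'll refit each camera tightly from the top-view estimate and measure the dial.

Run:
```python
from h import *
D=pickle.load(open("f0.pkl","rb"));T,S=D["top"],D["side"]
p0=[.5409,.1438,.158]
for f in(T,S):
    for ed in(SLAB,NEST,SLAB+NEST): fit([f],ed,p0,R=3.5,it=15)
    fit([f],CAR,[.615,-.2405,.012],R=3,it=15); fit([f],CAR[:4],[.615,-.2405,.012],R=3,it=15)
# dial: dark blobs in top
g=cv2.cvtColor(T["pixels"],cv2.COLOR_RGB2GRAY)
x0,y0=170,150;m=(g[y0:215,x0:225]<60).astype(np.uint8)
n,l,st,ce=cv2.connectedComponentsWithStats(m)
for i in range(1,n):
    if st[i,4]>6:print(st[i],ce[i]+[x0,y0],[np.round(ray(T,ce[i]+[x0,y0],z)[:2],4) for z in(.038,.048,.06)])
```

```text
fit [0.5405 0.1432 0.1632] n 73 med|res|px 0.25
fit [0.5426 0.1489 0.1735] n 121 med|res|px 0.25
fit [0.5408 0.1444 0.1558] n 195 med|res|px 0.55
fit [ 0.6164 -0.2405  0.015 ] n 182 med|res|px 0.75
fit [ 0.6164 -0.2515 -0.052 ] n 77 med|res|px 0.51
fit [0.5315 0.1441 0.1704] n 60 med|res|px 0.26
fit [0.5336 0.1561 0.1583] n 124 med|res|px 0.97
fit [0.5311 0.1556 0.1598] n 159 med|res|px 0.5
fit [ 6.113e-01 -2.420e-01 -5.000e-04] n 199 med|res|px 0.98
fit [ 0.6148 -0.2416  0.0114] n 100 med|res|px 0.51
[ 11   5  22   9 123] [191.76422764 159.22764228] [array([0.6509, 0.0587]), array([0.6496, 0.0575]), array([0.648 , 0.0562])]
[ 16  26  21  20 324] [195.78395062 185.40740741] [array([0.5617, 0.0443]), array([0.5609, 0.0432]), array([0.56 , 0.042])]
```

Emit:
{"fn": "jog_arm", "kwargs": {
  "increments": [0.5, 0, 0, 0, 0.1075, 0.5, 0, 0, 0, 0.1075, 0.5, 3.37, -2.24, 0, 0, 0.5, 3.37, -2.24, 0, 0, 0.5, 3.37, -2.24, 0, 0, 0.5, 3.37, -2.24, 0, 0, 0.5, 3.37, -2.24, 0, 0, 0.5, 3.37, -2.24, 0, 0, 0.5, 3.37, -2.24, 0, 0, 0.5, 3.37, -2.24, 0, 0, 0.5, 3.37, -2.24, 0, 0, 0.5, 3.37, -2.24, 0, 0, 0.5, 3.37, -2.24, 0, 0, 0.5, 3.37, -2.24, 0, 0, 0.5, 3.37, -2.24, 0, 0, 0.5, 3.37, -2.24, 0, 0],
  "squeeze": 20
}}

```text
t: 2.5
tool_pos: [0.5986, -0.24, 0.2243]
tcp_rot: [3.141, -0.0, 0.012]
force: [-0.0, -0.4, -0.1]
opening: 0.0475
grip_force: 0.0
```

Emit:
{"fn": "jog_arm", "kwargs": {
  "increments": [0.5, 0, 0, 3.6, 0, 0.5, 0, 0, 3.6, 0, 0.5, 0, 0, 3.6, 0, 0.5, 0, 0, 3.6, 0, 0.5, 0, 0, 2.6, 0, 0.5, 0, 0, 1.0, 0, 0.5, 0, 0, 0.8, 0, 0.5, 0, 0, 0, 0, 0, 0, 0, 0, 0, 0, 0, 0, 0, 0, 0, 0, 0, 0, 0, 0, 0, 0, 0, 0, 0, 0, 0, 0, 0],
  "squeeze": 20
}}

```text
t: 3.8
tool_pos: [0.5983, -0.2425, 0.0376]
tcp_rot: [3.139, -0.002, 0.011]
force: [0.0, -3.2, 3.3]
opening: 0.0139
grip_force: 19.9
```

Emit:
{"fn": "jog_arm", "kwargs": {
  "increments": [0, 0, 0, -0.5, 0, 0, 0, 0, -1.5, 0, 0, 0, 0, -2.5, 0, 0, 0, 0, -2.5, 0, 0, 0, 0, -2.5, 0, 0, 0, 0, -2.5, 0, 0, 0, 0, 0, 0, 0, 0, 0, 0, 0, 0, 0, 0, 0, 0]
}}

```text
t: 4.7
tool_pos: [0.5958, -0.2401, 0.1539]
tcp_rot: [-3.139, 0.004, 0.012]
force: [-0.1, 0.2, -4.4]
opening: 0.0137
grip_force: 20.0
```

Run:
```python
from station import ctrl
import cv2,numpy as np,pickle
D={n:ctrl.grab_frame(n) for n in("top","side")}
s=ctrl.read_state();D["s"]=s;print(s["tool_pos"],s["tcp_rot"],s["force"],s["wrist_torque"],s["grip_force"])
pickle.dump(D,open("f1.pkl","wb"))
from h import proj
V=[]
for n in("top","side"):
    f=D[n];u=proj(f,[s["tool_pos"]])[0].astype(int);print(u)
    V.append(cv2.resize(f["pixels"][max(0,u[1]-50):u[1]+50,u[0]-45:u[0]+45,::-1],(400,444),interpolation=cv2.INTER_CUBIC))
cv2.imwrite("pics/g1.png",np.hstack(V))
```

```text
[ 0.59586269 -0.24022714  0.15369685] [-3.13913628  0.00403499  0.01184103] [ 0.28649902 -0.29858528 -5.12035038] [0.03317683 0.10776385 0.03779301] 19.96699959039688
[282 171]
[265 148]
```

View pics/g1.png

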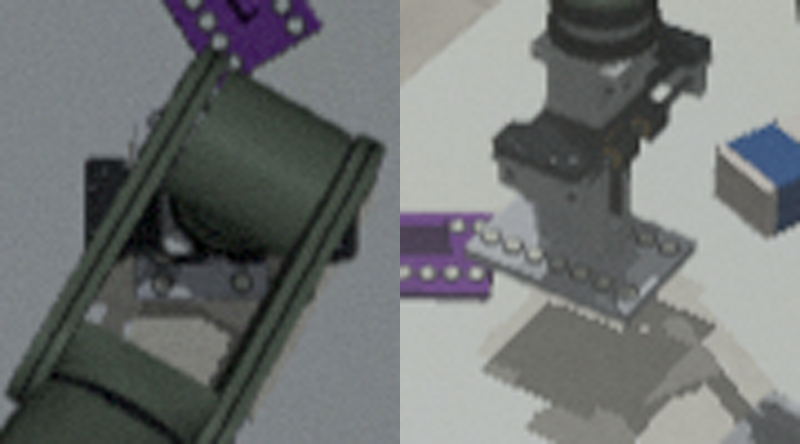

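The carrier is held by the rib, hanging roughly level. In the side panel its corners show at about (67,247), (232,310) and (293,240). I'll work out its offset and tilt in the grip.

Run:
```python
from h import *
D=pickle.load(open("f1.pkl","rb"));S=D["side"];s=D["s"];t=s["tool_pos"];yaw=s["tcp_rot"][2]
o=np.array([265-45,148-50])
pk=np.array([(67,247),(232,310),(293,240)])/4.444+o
L=np.array([(.07,.048,.012),(-.07,.048,.012),(-.07,-.048,.012)])
def pts(x,dy=0):
    ox,z,pt=x[:3];c,sn=np.cos(pt),np.sin(pt)   # pt>0: back end (+x) down
    # pivot at grip: (carrier coords gx=-ox.., h)
    A=L.copy();X=A[:,0]+ox;Z=A[:,2]-z
    A[:,0]=c*X+sn*Z;A[:,2]=-sn*X+c*Z
    w=W([t[0],t[1]+dy,yaw],np.c_[A[:,:2],A[:,2]]);w[:,2]+=t[2];return w
for dy in(-.003,0,.003):
    r=least_squares(lambda x:(proj(S,pts(x,dy))-pk).ravel(),[.018,.036,0]);print(dy,np.round(r.x,4),np.degrees(r.x[2]),np.round(r.fun,1))
# with a pixel bias free, z fixed
r=least_squares(lambda x:(proj(S,pts([x[0],.036,x[1]]))+x[2:4]-pk).ravel(),[.018,0,0,0]);print(np.round(r.x,4),np.round(r.fun,1))
```

```text
-0.003 [0.019  0.0373 0.0249] 1.4293085417473812 [-0.5  0.  -0.7  0.6  1.2 -0.6]
0 [0.017  0.0342 0.0258] 1.4769306122410277 [-0.5  0.  -0.7  0.7  1.2 -0.6]
0.003 [0.015  0.0312 0.0266] 1.5249841085955316 [-0.6  0.1 -0.7  0.7  1.3 -0.7]
[0.0535 0.0212 9.6272 3.3633] [-0.1  0.  -1.   0.5  1.1 -0.5]
```

Run:
```python
from h import *
D=pickle.load(open("f0.pkl","rb"));T,S=D["top"],D["side"]
p=[.5406,.1462,.1700]
for R in(2,1.5):
  for ed in(SLAB,NEST,SLAB+NEST):
    q=fit([T,S],ed,p,R=R);print("   nest",np.round(W(q,[(0,.085,.03)])[0],4))
V=[]
for f,(x,y,w,h) in((T,(105,165,70,62)),(S,(142,248,95,70))):
    im=cv2.resize(f["pixels"][y:y+h,x:x+w,::-1],None,fx=8 if f is T else 8,fy=8,interpolation=cv2.INTER_CUBIC)
    im=cv2.convertScaleAbs(im,alpha=1.6)
    for e in NEST+SLAB:
        u=(proj(f,W(p,e))-[x,y]+.5)*8-.5;cv2.line(im,*[tuple(int(v) for v in a) for a in u],(0,0,255),1)
    cv2.imwrite(f"pics/n{len(V)}.png",im);V.append(cv2.resize(im,(0,0),fx=400/im.shape[1],fy=400/im.shape[1]) )
```

```text
fit [0.5427 0.145  0.1605] n 148 med|res|px 0.5
   nest [0.5291 0.2289 0.03  ]
fit [0.5398 0.1481 0.1852] n 222 med|res|px 0.52
   nest [0.5241 0.2317 0.03  ]
fit [0.5406 0.1461 0.1706] n 359 med|res|px 0.75
   nest [0.5261 0.2299 0.03  ]
fit [0.5427 0.145  0.1607] n 148 med|res|px 0.51
   nest [0.5291 0.2289 0.03  ]
fit [0.5398 0.1481 0.1856] n 222 med|res|px 0.62
   nest [0.5242 0.2317 0.03  ]
fit [0.5406 0.1463 0.1722] n 360 med|res|px 0.75
   nest [0.5261 0.23   0.03  ]
```

View pics/n1.png

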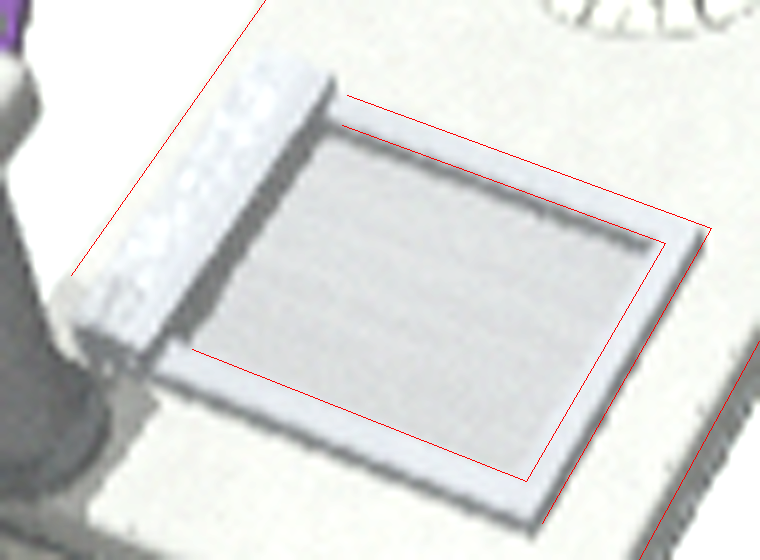

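View pics/n0.png

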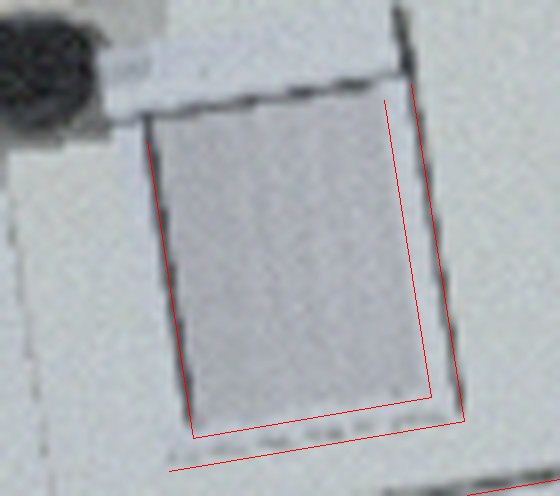

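Zoomed in, both views put the nest about 1 px from the model, towards +x and slightly +y. In the side crop the outer front corners are at (702,232) and (533,523). In the top crop the wall lines run (404,85)–(457,412) and (145,118)–(186,425). I'll solve the pose from these picks.

```bash
cat >> h.py <<'E'
def pickfit(items,p0,verbose=1):
    # items: (frame, pixel, kind, a, b): pixel lies on line a-b (station coords)
    def F(p):
        o=[]
        for f,uv,a,b in items:
            u=proj(f,W(p,[a,b]));d=u[1]-u[0];n=np.array([-d[1],d[0]])/np.linalg.norm(d);o.append((np.array(uv)-u[0])@n)
        return np.array(o)
    r=least_squares(F,p0,loss="soft_l1",f_scale=.5)
    if verbose:print(np.round(r.x,4),"res",np.round(F(r.x),1),"nest",np.round(W(r.x,[(0,.085,.03)])[0],4),"dial",np.round(W(r.x,[(0,-.105,.03)])[0],4))
    return r.x
E
python3 - <<'E'
from h import *
D=pickle.load(open("f0.pkl","rb"));T,S=D["top"],D["side"]
z=.042
IL=((-.072,.1355,z),(.05,.1355,z));IR=((-.072,.0345,z),(.05,.0345,z));IF=((-.072,.0345,z),(-.072,.1355,z))
OR=((-.084,.0225,z),(.05,.0225,z));OF=((-.084,.0225,z),(-.084,.1475,z));FB=((-.072,.0345,.03),(-.072,.1355,.03));OL=((-.084,.1475,z),(.05,.1475,z))
LF=((.06,.03,.053),(.06,.14,.053))
t=lambda x,y:((x+.5)/8-.5+105,(y+.5)/8-.5+165)
s=lambda x,y:((x+.5)/8-.5+142,(y+.5)/8-.5+248)
IT=[(T,t(145,118),*IL),(T,t(186,425),*IL),(T,t(404,85),*OR),(T,t(457,412),*OR),(T,t(180,457),*OF),(T,t(440,417),*OF),(T,t(160,116),*LF),(T,t(390,80),*LF)]
IS=[(S,s(702,232),*OF),(S,s(533,523),*OF),(S,s(702,230),*OR),(S,s(350,100),*OR),(S,s(655,238),*IR),(S,s(340,125),*IR),(S,s(655,240),*IF),(S,s(522,470),*IF),(S,s(200,345),*IL),(S,s(522,472),*IL),(S,s(160,378),*OL),(S,s(530,522),*OL),(S,s(325,108),*LF),(S,s(155,345),*LF)]
for I in(IT,IS,IT+IS): P=pickfit(I,[.5406,.1462,.17])
E
```

```text
[0.5427 0.1481 0.1584] res [ 0.4  0.1 -0.6 -0.   0.3  0.2 -0.3 -0.2] nest [0.5293 0.2321 0.03  ] dial [0.5593 0.0445 0.03  ]
[0.5433 0.147  0.1707] res [-0.1  0.1 -0.5 -0.3  0.3 -0.   0.4  0.3  1.   0.9 -0.5 -0.2 -1.2 -0.2] nest [0.5288 0.2307 0.03  ] dial [0.5611 0.0435 0.03  ]
[0.543  0.1474 0.1667] res [ 0.3 -0.3 -0.7 -0.5  0.6  0.2 -0.  -0.2 -0.  -0.1 -0.3 -0.3  0.6  0.1
  0.4  0.1  1.1  1.2 -0.4  0.  -1.2 -0.3] nest [0.5289 0.2312 0.03  ] dial [0.5604 0.0438 0.03  ]
```

Emit:
{"fn": "jog_arm", "kwargs": {
  "increments": [0, 0, 0, 0, -0.0775, 0, 0, 0, 0, -0.077, 0, -0.1, -1, 0, 0, 0, -0.1, -2, 0, 0, 0, -0.1, -3, 0, 0, 0, -0.1, -3.4, 0, 0, 0, -0.1, -3.4, 0, 0, 0, -0.1, -3.4, 0, 0, 0, -0.1, -3.4, 0, 0, 0, -0.1, -3.4, 0, 0, 0, -0.1, -3.4, 0, 0, 0, -0.1, -3.4, 0, 0, 0, -0.1, -3.4, 0, 0, 0, -0.1, -3.4, 0, 0, 0, -0.1, -3.4, 0, 0, 0, -0.1, -3, 0, 0, 0, -0.1, -2.6, 0, 0, 0, -0.1, -1.5, 0, 0, 0, -0.1, -0.5, 0, 0, 0, -0.1, 0, 0, 0]
}}

```text
t: 6.8
tool_pos: [0.5001, 0.2257, 0.1561]
tcp_rot: [3.141, 0.0, 0.167]
force: [-0.0, -0.2, -4.2]
opening: 0.0141
grip_force: 20.0
```

Emit:
{"fn": "jog_arm", "kwargs": {
  "increments": [0, 0, 0, 1.5, 0, 0, 0, 0, 2, 0, 0, 0, 0, 1.5, 0, 0, 0, 0, 0.5, 0, 0, 0, 0, 0, 0, 0, 0, 0, 0, 0]
}}

```text
t: 7.4
tool_pos: [0.5016, 0.2249, 0.102]
tcp_rot: [3.142, -0.001, 0.165]
force: [0.2, -0.5, -4.4]
opening: 0.0138
grip_force: 20.0
```

Run:
```python
from station import ctrl
import cv2,numpy as np,pickle
from h import *
D={n:ctrl.grab_frame(n) for n in("top","side")}
s=ctrl.read_state();D["s"]=s;print(s["tool_pos"],s["tcp_rot"],s["force"],s["wrist_torque"])
pickle.dump(D,open("f2.pkl","wb"))
t=np.array(s["tool_pos"][:2])-[.5289,.2312];c,n=np.cos(.1665),np.sin(.1665);print("TCP in nest mm",1000*(c*t[0]+n*t[1]),1000*(-n*t[0]+c*t[1]))
f=D["side"];x,y,w,h=135,215,100,100
im=cv2.resize(f["pixels"][y:y+h,x:x+w,::-1],None,fx=6,fy=6,interpolation=cv2.INTER_CUBIC)
cv2.imwrite("pics/h1.png",cv2.convertScaleAbs(im,alpha=1.4))
```

```text
[0.50193086 0.22529444 0.10248024] [-3.14143299e+00 -2.41856742e-03  1.65790129e-01] [-0.28212339  0.23027722 -4.2530735 ] [0.00258258 0.10126581 0.03061636]
TCP in nest mm -27.57491816488196 -1.3542458027273598
```

View pics/h1.png

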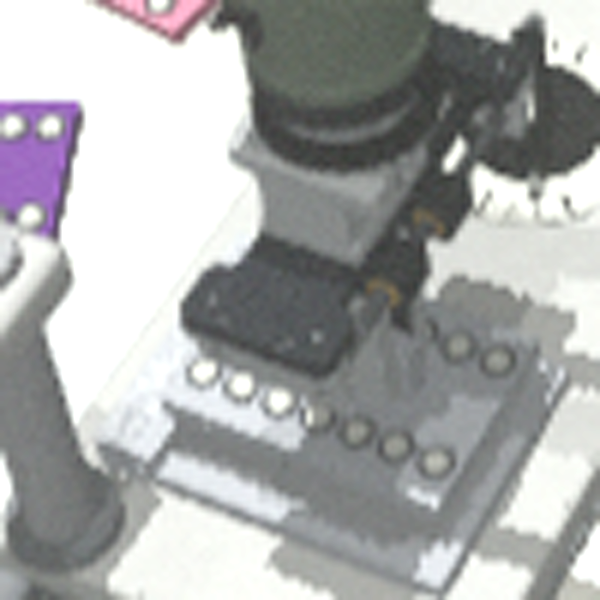

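The carrier hovers level over the nest, with its back edge just short of the lip. I'll correct sideways by 1.3 mm and move 4 mm forward, then lower.

Emit:
{"fn": "jog_arm", "kwargs": {
  "increments": [0, -0.4, -0.13, 0.5, 0, 0, 0, 0, 0.8, 0, 0, 0, 0, 0.6, 0, 0, 0, 0, 0.3, 0, 0, 0, 0, 0, 0, 0, 0, 0, 0, 0]
}}

```text
t: 8.1
tool_pos: [0.4966, 0.2259, 0.079]
tcp_rot: [3.141, 0.0, 0.166]
force: [0.4, -0.5, -4.2]
opening: 0.0137
grip_force: 20.0
```

Emit:
{"fn": "jog_arm", "kwargs": {
  "increments": [0, 0, 0, 0.1, 0, 0, 0, 0, 0.1, 0, 0, 0, 0, 0.1, 0, 0, 0, 0, 0, 0]
}}

```text
t: 8.5
tool_pos: [0.4979, 0.2262, 0.0772]
tcp_rot: [-3.141, -0.003, 0.166]
force: [1.8, 0.3, -0.8]
opening: 0.0143
grip_force: 20.0
```

Emit:
{"fn": "jog_arm", "kwargs": {
  "increments": [0, 0, 0, 0.1, 0, 0, 0, 0, 0.1, 0, 0, 0, 0, 0, 0]
}}

```text
t: 8.8
tool_pos: [0.4987, 0.2263, 0.0759]
tcp_rot: [-3.141, -0.004, 0.166]
force: [2.3, -1.2, 4.9]
opening: 0.0141
grip_force: 20.0
```

Emit:
{"fn": "jog_arm", "kwargs": {
  "increments": [0, 0, 0, 0.1, 0, 0, 0, 0, 0.1, 0, 0, 0, 0, 0, 0]
}}

```text
t: 9.1
tool_pos: [0.4987, 0.2263, 0.0759]
tcp_rot: [3.142, -0.004, 0.167]
force: [-2.0, -2.0, 15.6]
opening: 0.0141
grip_force: 20.0
```

Emit:
{"fn": "jog_arm", "kwargs": {
  "increments": [0, 0, 0, 0.1, 0, 0, 0, 0, 0, 0]
}}

```text
t: 9.3
tool_pos: [0.4988, 0.2263, 0.0758]
tcp_rot: [3.141, -0.004, 0.167]
force: [-4.3, -2.7, 20.5]
opening: 0.0138
grip_force: 20.0
```

Run:
```python
from station import ctrl
import cv2,numpy as np,pickle
D={n:ctrl.grab_frame(n) for n in("top","side")}
s=ctrl.read_state();D["s"]=s;print(s["tool_pos"],s["tcp_rot"],s["force"],s["wrist_torque"])
pickle.dump(D,open("f3.pkl","wb"))
t=np.array(s["tool_pos"][:2])-[.5289,.2312];c,n=np.cos(.1665),np.sin(.1665);print("TCP in nest mm",1000*(c*t[0]+n*t[1]),1000*(-n*t[0]+c*t[1]))
f=D["side"];x,y,w,h=140,235,95,85
im=cv2.resize(f["pixels"][y:y+h,x:x+w,::-1],None,fx=7,fy=7,interpolation=cv2.INTER_CUBIC)
cv2.imwrite("pics/h2.png",cv2.convertScaleAbs(im,alpha=1.4))
```

```text
[0.49873608 0.22634699 0.07580539] [ 3.14141122 -0.00408522  0.16663039] [-4.75425064 -3.22786202 21.73675089] [-0.55646629  1.06707358 -0.00718894]
TCP in nest mm -30.551080383998865 0.2132249891591831
```

View pics/h2.png

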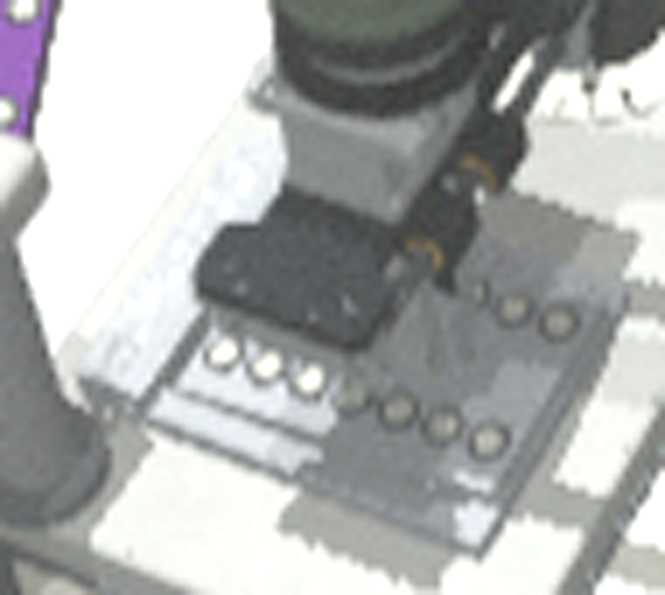

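The TCP height of .0758 matches the expected pose (back edge on the floor, front edge on the front wall, about 5° tilt), and the picture shows the carrier lying between the side walls. I'll ease the pressure and slide it back.

Emit:
{"fn": "jog_arm", "kwargs": {
  "increments": [0, 0, 0, -0.1, 0, 0, 0, 0, -0.1, 0, 0, 0.2, 0, 0, 0, 0, 0.2, 0, 0, 0, 0, 0.2, 0, 0, 0, 0, 0.2, 0, 0, 0, 0, 0, 0, 0, 0]
}}

```text
t: 10.1
tool_pos: [0.5019, 0.2271, 0.0753]
tcp_rot: [3.141, 0.006, 0.167]
force: [-10.9, -1.7, 19.8]
opening: 0.0138
grip_force: 20.0
```

Emit:
{"fn": "jog_arm", "kwargs": {
  "increments": [0, 0.2, 0, 0, 0, 0, 0.2, 0, 0, 0, 0, 0, 0, 0, 0]
}}

```text
t: 10.4
tool_pos: [0.5059, 0.2279, 0.0751]
tcp_rot: [-3.141, 0.006, 0.167]
force: [-10.3, -1.9, 16.4]
opening: 0.0137
grip_force: 20.0
```

Emit:
{"fn": "jog_arm", "kwargs": {
  "increments": [0, 0.2, 0, 0, 0, 0, 0.2, 0, 0, 0, 0, 0, 0, 0, 0]
}}

```text
t: 10.7
tool_pos: [0.5099, 0.2287, 0.0748]
tcp_rot: [-3.141, 0.006, 0.167]
force: [-8.6, -1.8, 15.4]
opening: 0.0136
grip_force: 20.0
```

Emit:
{"fn": "jog_arm", "kwargs": {
  "increments": [0, 0.2, 0, 0, 0, 0, 0, 0, 0, 0]
}}

```text
t: 10.9
tool_pos: [0.513, 0.229, 0.0732]
tcp_rot: [-3.141, 0.002, 0.167]
force: [-2.0, -0.1, 0.1]
opening: 0.0141
grip_force: 20.0
```

Emit:
{"fn": "jog_arm", "kwargs": {
  "increments": [0, 0.2, 0, 0, 0, 0, 0, 0, 0, 0]
}}

```text
t: 11.1
tool_pos: [0.5136, 0.2291, 0.0718]
tcp_rot: [-3.141, 0.006, 0.166]
force: [-4.4, -0.5, 1.6]
opening: 0.0135
grip_force: 20.0
```

Emit:
{"fn": "jog_arm", "kwargs": {
  "increments": [0, 0.05, 0, 0.1, 0, 0, 0, 0, 0.1, 0, 0, 0, 0, 0.1, 0, 0, 0, 0, 0, 0]
}}

```text
t: 11.5
tool_pos: [0.5134, 0.2291, 0.0683]
tcp_rot: [-3.141, 0.008, 0.166]
force: [-4.9, 0.1, 0.6]
opening: 0.0139
grip_force: 20.0
```

Emit:
{"fn": "jog_arm", "kwargs": {
  "increments": [0, 0, 0, 0.1, 0, 0, 0, 0, 0.1, 0, 0, 0, 0, 0, 0]
}}

```text
t: 11.8
tool_pos: [0.5134, 0.2291, 0.0671]
tcp_rot: [-3.141, 0.008, 0.166]
force: [-9.1, -0.8, 4.5]
opening: 0.0138
grip_force: 20.0
```

Emit:
{"fn": "jog_arm", "kwargs": {
  "increments": [0, 0, 0, 0.1, 0, 0, 0, 0, 0.1, 0, 0, 0, 0, 0, 0]
}}

```text
t: 12.1
tool_pos: [0.5135, 0.2292, 0.0671]
tcp_rot: [-3.141, 0.008, 0.166]
force: [-12.1, -1.5, 16.3]
opening: 0.0138
grip_force: 20.0
```

Emit:
{"fn": "jog_arm", "kwargs": {
  "increments": [0.2, 0, 0, 0, 0, 0.35, 0, 0, -0.1, 0, 0.35, 0, 0, 0, 0, 0.35, 0, 0, -0.5, 0, 0.35, 0, 0, -1.5, 0, 0.35, 0, 0, -2.5, 0, 0.35, 0, 0, -2.5, 0, 0.35, 0, 0, 0, 0]
}}

```text
t: 12.9
tool_pos: [0.5206, 0.2304, 0.1426]
tcp_rot: [-3.141, -0.01, 0.166]
force: [0.3, 0.4, -0.0]
opening: 0.0329
grip_force: 0.0
```

Emit:
{"fn": "jog_arm", "kwargs": {
  "increments": [0.5, 0, 1, -2, 0, 0.5, 0, 2.5, -2, 0, 0.5, 0, 3.5, -1.5, 0, 0.5, 0, 4, -1, 0, 0.5, 0, 4, 0, 0, 0.5, 0, 4, 0, 0, 0.5, 0, 4, 0, 0, 0.5, 0, 4, 0, 0, 0.5, 0, 4, 0, 0, 0.5, 0, 2.5, 0, 0, 0.5, 0, 1, 0, 0, 0.5, 0, 0, 0, 0, 0.5, 0, 0, 0, 0]
}}

```text
t: 14.2
tool_pos: [0.5736, -0.1098, 0.2018]
tcp_rot: [-3.14, 0.001, 0.167]
force: [-1.3, 0.3, -0.6]
opening: 0.0466
grip_force: 0.0
```

Run:
```python
from station import ctrl
from h import *
D={n:ctrl.grab_frame(n) for n in("top","side")}
s=ctrl.read_state();D["s"]=s;print(s["tool_pos"],s["tcp_rot"])
pickle.dump(D,open("f4.pkl","wb"))
V=[]
for n,(x,y,w,h) in(("side",(140,195,100,125)),("top",(105,140,115,85))):
    im=cv2.resize(D[n]["pixels"][y:y+h,x:x+w,::-1],None,fx=4.8 if n=="side" else 4,fy=4.8 if n=="side" else 4,interpolation=cv2.INTER_CUBIC);V.append(im)
a,b=V;b=cv2.resize(b,(320,int(b.shape[0]*320/b.shape[1])))
H=max(a.shape[0],b.shape[0]);c=np.zeros((H,800,3),np.uint8);c[:a.shape[0],:480]=a;c[:b.shape[0],480:]=b
# dial zoom from f0 top
F=pickle.load(open("f0.pkl","rb"))["top"];z=cv2.resize(F["pixels"][168:204,176:216,::-1],(320,288),interpolation=cv2.INTER_CUBIC);c[290:578,480:]=z
cv2.imwrite("pics/v4.png",cv2.convertScaleAbs(c,alpha=1.4)[:600])
```

```text
[ 0.57373751 -0.10930997  0.20210575] [-3.14089947e+00  3.24370132e-04  1.68042914e-01]
```

View pics/v4.png

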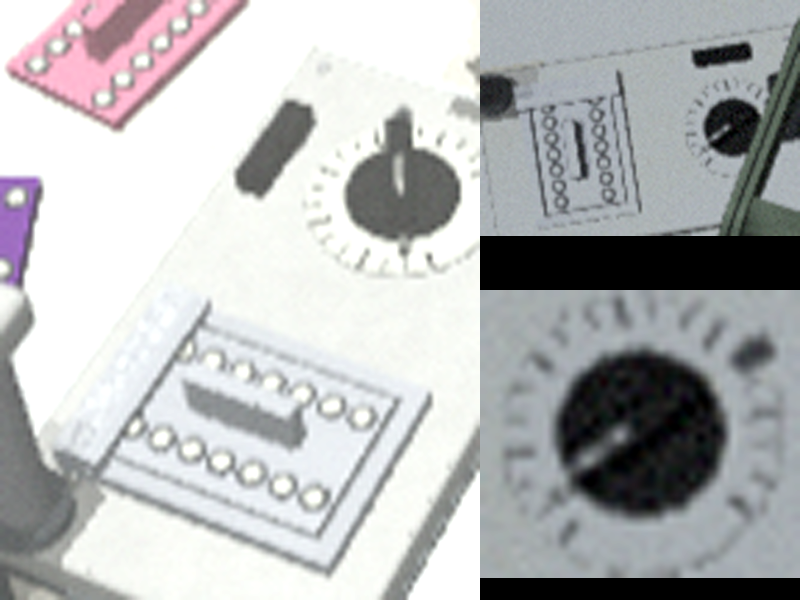

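The carrier lies flat in the nest with its back edge under the lip. The 8x dial zoom shows the tab at (755,352) and the white line running to the nose at about (572,470). Next I'll compute the angles from both cameras.

Run:
```python
from h import *
D=pickle.load(open("f0.pkl","rb"))
P=[.543,.1474,.1667];c=W(P,[(0,-.105,.03)])[0]
def A(q):v=q[:2]-c[:2];return np.degrees(np.arctan2(v[1],v[0])).round(1),np.hypot(*v).round(4)
T,S=D["top"],D["side"]
u=np.array([(755-480)/8+176-.4375,(352-290)/8+168-.4375]);print("pick tab",A(ray(T,u,.036)))
w=np.array([(572-480)/8+176-.4375,(470-290)/8+168-.4375]);print("nose pick",[A(ray(T,w,z)) for z in(.04,.046)])
for n,f in(("top",T),("side",S)):
    g=cv2.cvtColor(f["pixels"],cv2.COLOR_RGB2GRAY).astype(float);print(n,"centre",proj(f,[(*c[:2],.038)])[0])
    # darkness-weighted centroid of tab, world patch at radius 52..66 mm, z=.036
    th=np.radians(np.arange(-180,180,1.5));r=np.arange(.050,.067,.002)
    Q=np.array([[(c[0]+a*np.cos(t),c[1]+a*np.sin(t),.036) for a in r] for t in th])
    q=proj(f,Q.reshape(-1,3));v=map_coordinates(g,[q[:,1],q[:,0]],order=1).reshape(len(th),-1).mean(1)
    k=np.argsort(v)[:14];print(" darkest",[(round(np.degrees(th[i])),round(v[i])) for i in sorted(k)])
    m=(np.degrees(th)>-80)&(np.degrees(th)<-30);w_=np.clip(np.median(v)-15-v[m],0,None);print(" tab deg",(w_*np.degrees(th[m])).sum()/w_.sum())
    # circular fit of dial via blob: bright white line inside the skirt at z=.074
    for z,rr in((.074,np.arange(.006,.031,.002)),(.042,np.arange(.036,.047,.002))):
        th2=np.radians(np.arange(90,170,1.5));Q=np.array([[(c[0]+a*np.cos(t),c[1]+a*np.sin(t),z) for a in rr] for t in th2])
        q=proj(f,Q.reshape(-1,3));v2=map_coordinates(g,[q[:,1],q[:,0]],order=1).reshape(len(th2),-1).mean(1)
        print(" line z",z,"brightest",np.degrees(th2[v2.argmax()]),"darkest",np.degrees(th2[v2.argmin()]),np.round(v2[::4]))
```

```text
pick tab (np.float64(-52.7), np.float64(0.0592))
nose pick [(np.float64(116.5), np.float64(0.033)), (np.float64(117.8), np.float64(0.0325))]
top centre [195.91273811 185.77377114]
 darkest [(-58, 92), (-57, 78), (-56, 65), (-54, 57), (-53, 55), (-51, 57), (-50, 65), (-48, 79), (-46, 95), (-34, 102), (10, 94), (12, 97), (54, 100), (98, 102)]
 tab deg -52.54284011424099
 line z 0.074 brightest 123.00000000000001 darkest 169.5 [26. 30. 32. 42. 57. 69. 68. 46. 27. 18. 15. 14. 14. 13.]
 line z 0.042 brightest 165.0 darkest 127.50000000000001 [107. 105. 109. 113. 114. 106.  83.  97. 113. 110. 114. 116. 116. 117.]
side centre [223.30012012 234.8650753 ]
 darkest [(-60, 113), (-58, 82), (-57, 73), (-56, 64), (-54, 64), (-53, 65), (-51, 66), (-50, 68), (-48, 71), (-46, 73), (-45, 82), (-44, 97), (144, 120), (146, 122)]
 tab deg -51.34942103603652
 line z 0.074 brightest 129.0 darkest 169.5 [ 62.  63.  64.  68.  77.  92. 105. 105.  81.  71.  65.  63.  61.  60.]
 line z 0.042 brightest 93.0 darkest 129.0 [134. 133. 125. 124. 115. 113.  97.  95. 121. 123. 113. 120. 124. 119.]
```

Emit:
{"fn": "jog_arm", "kwargs": {
  "increments": [0.5, 0.31, -3.83, 0, 0, 0.5, 0.31, -3.83, 0, 0, 0.5, 0.31, -3.83, 0, 0, 0.5, 0.31, -3.83, 0, 0, 0.5, 0, 0, 0, -0.145, 0.5, 0, 0, 0, -0.145, 0.5, 0, 0, 0, -0.145, 0.5, 0, 0, 0, -0.145, 0.5, 0, 0, 0, -0.145, 0.5, 0, 0, 0, -0.145, 0.5, 0, 0, 0, -0.145, 0.5, 0, 0, 0, -0.145, 0.5, 0, 0, 0, -0.145, 0.5, 0, 0, 0, -0.145, 0.5, 0, 0, 0, -0.145, 0.5, 0, 0, 0, -0.145, 0.5, 0, 0, 0, -0.145, 0.5, 0, 0, 0, -0.147, 0.5, 0, 0, 0, 0, 0.5, 0, 0, 0, 0]
}}

```text
t: 16.3
tool_pos: [0.5606, 0.0432, 0.2023]
tcp_rot: [3.141, -0.0, 2.197]
force: [0.3, 0.6, -0.2]
opening: 0.0469
grip_force: 0.0
```

Emit:
{"fn": "jog_arm", "kwargs": {
  "increments": [0.45, 0, 0, 2, 0, 0.45, 0, 0, 3.5, 0, 0.45, 0, 0, 3.5, 0, 0.45, 0, 0, 2.5, 0, 0.45, 0, 0, 1.3, 0, 0.45, 0, 0, 0.8, 0, 0.45, 0, 0, 0.2, 0, 0.45, 0, 0, 0, 0, 0, 0, 0, 0, 0, 0, 0, 0, 0, 0, 0, 0, 0, 0, 0, 0, 0, 0, 0, 0, 0, 0, 0, 0, 0],
  "squeeze": 20
}}

```text
t: 17.6
tool_pos: [0.5631, 0.0433, 0.0651]
tcp_rot: [3.136, 0.002, 2.198]
force: [4.4, 3.5, -1.8]
opening: 0.0155
grip_force: 19.9
```

Emit:
{"fn": "jog_arm", "kwargs": {
  "increments": [0, 0, 0.2, 0, 0, 0, 0, 0, 0, 0, 0, 0, 0, 0, 0]
}}

```text
t: 17.9
tool_pos: [0.5632, 0.0434, 0.065]
tcp_rot: [3.14, 0.001, 2.198]
force: [0.5, 1.3, 4.7]
opening: 0.0161
grip_force: 19.9
```

```bash
python3 -c "
from station import ctrl
s=ctrl.read_state();print(s['tool_pos'],s['tcp_rot'],s['force'],s['wrist_torque'])"
```

```text
[0.5632098  0.04338095 0.0650344 ] [3.14028748e+00 9.87966435e-04 2.19830891e+00] [0.50336589 1.27921801 4.7400165 ] [ 0.08088743 -0.17374806  0.04007672]
```

Emit:
{"fn": "jog_arm", "kwargs": {
  "increments": [0, 0, 0, 0, 0.05, 0, 0, 0, 0, 0.1, 0, 0, 0, 0, 0.12, 0, 0, 0, 0, 0.12, 0, 0, 0, 0, 0.12, 0, 0, 0, 0, 0.12, 0, 0, 0, 0, 0.12, 0, 0, 0, 0, 0]
}}

```text
t: 18.7
tool_pos: [0.5617, 0.043, 0.0651]
tcp_rot: [-3.14, 0.001, 1.446]
force: [-2.4, -0.8, 8.2]
opening: 0.0157
grip_force: 20.0
```

Emit:
{"fn": "jog_arm", "kwargs": {
  "increments": [0, 0, -0.05, -0.05, 0.08, 0, 0, 0, 0, 0.12, 0, 0, 0, 0, 0.12, 0, 0, 0, 0, 0.12, 0, 0, 0, 0, 0.12, 0, 0, 0, 0, 0.12, 0, 0, 0, 0, 0.12, 0, 0, 0, 0, 0.12, 0, 0, 0, 0, 0.12, 0, 0, 0, 0, 0]
}}

```text
t: 19.7
tool_pos: [0.5599, 0.0444, 0.065]
tcp_rot: [-3.138, 0.004, 0.406]
force: [-4.9, 2.2, 8.0]
opening: 0.016
grip_force: 20.0
```

Emit:
{"fn": "jog_arm", "kwargs": {
  "increments": [0, -0.1, -0.12, -0.05, 0.1, 0, 0, 0, 0, 0.12, 0, 0, 0, 0, 0.12, 0, 0, 0, 0, 0.12, 0, 0, 0, 0, 0.12, 0, 0, 0, 0, 0.12, 0, 0, 0, 0, 0.12, 0, 0, 0, 0, 0.12, 0, 0, 0, 0, 0.12, 0, 0, 0, 0, 0.12, 0, 0, 0, 0, 0, 0, 0, 0, 0, 0]
}}

```text
t: 20.9
tool_pos: [0.5602, 0.0467, 0.0651]
tcp_rot: [-3.138, 0.004, -0.773]
force: [0.8, 7.0, 0.9]
opening: 0.016
grip_force: 20.0
```

```bash
python3 -c "
from station import ctrl
s=ctrl.read_state();print(s['tool_pos'],s['tcp_rot'],s['force'],s['wrist_torque'],s['qpos'])"
```

```text
[0.56018175 0.04671828 0.06505832] [-3.13843606  0.00359771 -0.77285599] [0.81318487 7.00998509 0.93547813] [ 1.29137058 -0.15007212 -0.1460508 ] [-0.07350001  0.36091452  1.70530171  0.00537605  1.07610365  2.26760393]
```

Emit:
{"fn": "jog_arm", "kwargs": {
  "increments": [0.2, 0, 0, 0, 0, 0.45, 0, 0, 0, 0, 0.45, 0, 0, 0, 0, 0.45, 0, 0, -1.5, 0, 0.45, 0, 0, -3, 0, 0.45, 0, 0, -3.5, 0, 0.45, 0, 0, -3, 0, 0.45, 2.8, 2.86, 0, 0, 0.45, 2.8, 2.86, 0, 0, 0.45, 2.8, 2.86, 0, 0, 0.45, 2.8, 2.86, 0, 0, 0.45, 2.8, 2.86, 0, 0, 0.45, 0, 0, 0, 0]
}}

```text
t: 22.2
tool_pos: [0.5612, -0.1613, 0.1767]
tcp_rot: [3.141, -0.003, -0.778]
force: [-0.1, 0.3, 0.3]
opening: 0.0423
grip_force: 0.0
```

```bash
cat > m.py <<'E'
from station import ctrl
from h import *
import sys
D={n:ctrl.grab_frame(n) for n in("top","side")}
s=ctrl.read_state();print(s["tool_pos"],s["tcp_rot"][2])
pickle.dump(D,open(sys.argv[1],"wb"))
def prof(f,g,c,z,r,th):
    Q=np.array([[(c[0]+a*np.cos(t),c[1]+a*np.sin(t),z) for a in r] for t in th]);q=proj(f,Q.reshape(-1,3))
    return map_coordinates(g,[q[:,1],q[:,0]],order=1).reshape(len(th),-1).mean(1)
for n in("top","side"):
    f=D[n];g=cv2.cvtColor(f["pixels"],cv2.COLOR_RGB2GRAY).astype(float)
    # dial centre in this camera: fit skirt circle (z .038) by max gradient, seen from the scale side
    def cost(x):
        th=np.radians(np.arange(0,360,5));a=prof(f,g,x,.038,[.038,.0395],th);b=prof(f,g,x,.038,[.0325,.034],th);return np.sum(np.clip(60-(a-b),0,None))
    best=min((cost((.561+i*.0005,.0443+j*.0005)),i,j) for i in range(-10,11) for j in range(-10,11));c=(.561+best[1]*.0005,.0443+best[2]*.0005)
    deg=np.arange(-110,10,1.);th=np.radians(deg)
    v=prof(f,g,c,.036,np.arange(.054,.067,.002),th);w=np.clip(85-v,0,None);w[(deg<-80)|(deg>-25)]=0
    print(n,"centre",np.round(c,4),"tab",round((w*deg).sum()/max(w.sum(),1e-9),2))
    l=prof(f,g,c,.074,np.arange(.008,.031,.002),th);k=l.argmax();ww=np.clip(l-(l.min()+l.max())/2,0,None);ww[abs(deg-deg[k])>15]=0
    print("  bar-top line",round((ww*deg).sum()/ww.sum(),2),l.max().round(),l.min().round())
    o=prof(f,g,c,.042,np.arange(.039,.046,.0015),th);print("  nose ring",np.round(o[30:100:3]).astype(int).tolist(),deg[30])
E
python3 m.py f5.pkl
```

```text
[ 0.56106968 -0.15702397  0.17605041] -0.774234687516856
top centre [0.5615 0.0448] tab -54.07
  bar-top line -43.59 73.0 11.0
  nose ring [124, 125, 126, 125, 125, 126, 127, 128, 125, 110, 90, 88, 100, 102, 106, 119, 125, 126, 128, 126, 124, 123, 123, 124] -80.0
side centre [0.56   0.0433] tab -52.3
  bar-top line -100.01 170.0 85.0
  nose ring [182, 186, 187, 184, 171, 182, 176, 140, 72, 80, 120, 160, 111, 81, 74, 81, 113, 160, 184, 187, 188, 181, 176, 183] -80.0
```

Measured in the top view, the tab is at about −54.1° and the pointer at about −44°. I'll go back, grip again and turn the remaining 10° or so.

Emit:
{"fn": "jog_arm", "kwargs": {
  "increments": [0.45, -2.8, -2.86, 0, 0, 0.45, -2.8, -2.86, 0, 0, 0.45, -2.8, -2.86, 0, 0, 0.45, -2.8, -2.86, 0, 0, 0.45, -2.8, -2.86, 0, 0, 0.45, 0, 0, 0, 0, 0.45, 0, 0, 0, 0]
}}

```text
t: 23.0
tool_pos: [0.56, 0.0462, 0.1756]
tcp_rot: [3.141, -0.0, -0.768]
force: [0.2, -0.2, -1.3]
opening: 0.0423
grip_force: 0.0
```

Emit:
{"fn": "jog_arm", "kwargs": {
  "increments": [0.45, 0.2, 0.02, 2.5, 0, 0.45, 0, 0, 3.5, 0, 0.45, 0, 0, 3, 0, 0.45, 0, 0, 1.3, 0, 0.45, 0, 0, 0.8, 0, 0.45, 0, 0, 0, 0, 0, 0, 0, 0, 0, 0, 0, 0, 0, 0, 0, 0, 0, 0, 0, 0, 0, 0, 0, 0, 0, 0, 0, 0, 0]
}}

```text
t: 24.1
tool_pos: [0.5636, 0.0434, 0.0654]
tcp_rot: [-3.138, -0.002, -0.772]
force: [3.0, 3.5, 1.1]
opening: 0.0158
grip_force: 20.0
```

Emit:
{"fn": "jog_arm", "kwargs": {
  "increments": [0, 0, 0, 0, 0.06, 0, 0, 0, 0, 0.06, 0, 0, 0, 0, 0.05, 0, 0, 0, 0, 0, 0, 0, 0, 0, 0]
}}

```text
t: 24.6
tool_pos: [0.5633, 0.0431, 0.0654]
tcp_rot: [-3.139, -0.001, -0.941]
force: [2.2, 3.3, 4.6]
opening: 0.0158
grip_force: 20.0
```

Emit:
{"fn": "jog_arm", "kwargs": {
  "increments": [0.2, 0, 0, 0, 0, 0.45, 0, 0, 0, 0, 0.45, 0, 0, 0, 0, 0.45, 0, 0, -1.5, 0, 0.45, 0, 0, -3, 0, 0.45, 0, 0, -3.5, 0, 0.45, 0, 0, -3, 0, 0.45, 3.2, 2.4, 0, 0, 0.45, 3.2, 2.4, 0, 0, 0.45, 3.2, 2.4, 0, 0, 0.45, 3.2, 2.4, 0, 0, 0.45, 3.2, 2.4, 0, 0, 0.45, 0, 0, 0, 0, 0.45, 0, 0, 0, 0]
}}

```text
t: 26.0
tool_pos: [0.5585, -0.1582, 0.1746]
tcp_rot: [3.141, 0.001, -0.944]
force: [0.0, 0.4, -0.3]
opening: 0.0424
grip_force: 0.0
```

```bash
python3 m.py f6.pkl
python3 - <<'E'
from h import *
# direct: bar silhouette+nose vs tab; mask tab centroid (top) and bar line direction from both image ends
f=pickle.load(open("f6.pkl","rb"))["top"];g=cv2.cvtColor(f["pixels"],cv2.COLOR_RGB2GRAY)
print(g[176:192,194:214])
f=pickle.load(open("f6.pkl","rb"))["side"];g=cv2.cvtColor(f["pixels"],cv2.COLOR_RGB2GRAY)
print(g[208:244,212:236])
E
```

```text
[ 0.55869433 -0.15646808  0.1744212 ] -0.9410398457970528
top centre [0.5615 0.0433] tab -53.26
  bar-top line -49.77 77.0 10.0
  nose ring [120, 125, 128, 127, 126, 125, 116, 95, 86, 95, 103, 113, 123, 123, 114, 115, 123, 127, 127, 125, 124, 125, 125, 126] -80.0
side centre [0.5595 0.0428] tab -54.17
  bar-top line -100.87 165.0 86.0
  nose ring [178, 186, 187, 186, 172, 163, 139, 73, 75, 99, 124, 124, 92, 88, 113, 148, 135, 147, 181, 186, 186, 184, 177, 179] -80.0
[[ 34  24  25  21  33  50  64 109 122 125 127 127 119  83  51  48  48  66
   89 121]
 [ 13  17  12  26  12  11  18  45  84 113 124 113 108  73  61  62  78 105
  124 126]
 [ 24  15  17  20  18  15  19  21  40  62 100  99 101  71  92  95 109 122
  123 125]
 [ 24  23   7  12  19  17  52  70  49  20  51  98  88  93 122 115 105 120
  123 125]
 [ 19  11  18   1  26  47  87 101  59  16  20  61 122 125 125 116 124 124
  121 119]
 [ 25  19  16  33  59  64  74  51  28   0  10  52 122 128 127 125 125 123
  123 110]
 [  1  18  51  76  88  58  34  14   2   0   2  39 114 128 130 128 112 113
  108 112]
 [ 20  48  80 102  72  33  17   4 
[... 3668 characters left out ...]
73  72  70  71  71  70  73  69  68  70  68  65  69  67  70  71  73
   71  71  71  71  72 119]
 [109  72  73  70  69  71  72  71  68  68  65  67  68  69  73  73  72  69
   72  70  71  70  73 168]
 [127  73  68  71  69  70  73  72  68  68  70  71  69  67  68  71  74  74
   71  70  70  69 122 187]
 [158  87  69  69  71  71  71  73  67  68  69  68  66  66  66  74  71  69
   69  72  69  76 169 186]
 [189 151  89  72  71  71  70  68  68  68  69  67  72  66  71  69  70  71
   69  72  79 146 187 188]
 [189 190 152 121  76  70  70  69  68  71  70  71  73  72  72  67  70  67
   71 143 148 188 186 188]
 [189 190 188 174 148  82  75  71  67  71  72  71  71  69  70  68  78  90
  144 187 189 191 189 188]]
```

Run:
```python
from h import *
def prof(f,g,c,z,r,th):
    Q=np.array([[(c[0]+a*np.cos(t),c[1]+a*np.sin(t),z) for a in r] for t in th]);q=proj(f,Q.reshape(-1,3))
    return map_coordinates(g,[q[:,1],q[:,0]],order=1).reshape(len(th),len(r))
for n in("top","side"):
  for k in(0,4,5,6):
    f=pickle.load(open(f"f{k}.pkl","rb"))[n];g=cv2.cvtColor(f["pixels"],cv2.COLOR_RGB2GRAY).astype(float)
    hi=np.percentile(g[176:200,200:225] if n=="top" else g[215:255,212:245],90)
    r=np.arange(.028,.044,.0005);c=np.array([.561,.0443])
    for _ in range(6):   # subpixel half-level radius -> circle fit
        th=np.radians(np.arange(0,360,4));v=prof(f,g,c,.038,r,th)
        lvl=(hi+(15 if n=="top" else 72))/2
        R=np.array([r[np.argmax(x>lvl)] if (x>lvl).any() and x[0]<lvl else np.nan for x in v]);ok=np.isfinite(R)&(abs(R-np.nanmedian(R))<.003)
        s=np.linalg.lstsq(np.c_[np.cos(th),np.sin(th),np.ones(len(th))][ok],R[ok],rcond=None)[0];c=c+s[:2]
    deg=np.arange(-85,-25,1.);v=prof(f,g,c,.036,np.arange(.054,.067,.002),np.radians(deg)).mean(1)
    w=np.clip(.75*hi-v,0,None)
    # bar-top white line direction by PCA in world, z=.074
    u0=proj(f,[(*c,.074)])[0].round().astype(int);pts=[];ws=[]
    for y in range(u0[1]-12,u0[1]+13):
        for x in range(u0[0]-12,u0[0]+13):
            q=ray(f,(x,y),.074)[:2]-c
            a=np.degrees(np.arctan2(q[1],q[0]));p=126 if k in(0,4) else(-44.3 if k==5 else -54)
            if .004<np.hypot(*q)<.030 and abs((a-p+180)%360-180)<28:
                pts.append(q);ws.append(max(0,g[y,x]-(40 if n=="top" else 95)))
    pts=np.array(pts);ws=np.array(ws);m=(ws[:,None]*pts).sum(0)/ws.sum();C=((pts-m)*ws[:,None]).T@(pts-m)
    d=np.linalg.eigh(C)[1][:,1];d=d*np.sign(d@m)
    print(n,k,"c",np.round(c,4),"R",round(s[2],4),ok.sum(),"tab",round((w*deg).sum()/w.sum(),1),"line dir",np.degrees(np.arctan2(d[1],d[0])).round(1),"line from c",np.degrees(np.arctan2(m[1],m[0])).round(1))
```

```text
top 0 c [0.5616 0.045 ] R 0.0357 89 tab -54.2 line dir 128.9 line from c 126.2
top 4 c [0.5617 0.0452] R 0.0355 76 tab -68.9 line dir 128.7 line from c 127.3
top 5 c [0.5617 0.0448] R 0.0358 89 tab -54.2 line dir -44.9 line from c -44.4
top 6 c [0.5617 0.0447] R 0.0358 89 tab -54.2 line dir -53.2 line from c -52.7
side 0 c [0.5604 0.0434] R 0.0374 79 tab -51.3 line dir 131.1 line from c 126.9
side 4 c [0.5604 0.0434] R 0.0372 81 tab -51.3 line dir 129.6 line from c 126.3
side 5 c [0.5603 0.0435] R 0.0371 83 tab -49.8 line dir -21.3 line from c -35.0
side 6 c [0.5604 0.0434] R 0.0371 82 tab -52.5 line dir -144.3 line from c -55.4
```

```bash
python3 -c "
from station import ctrl
print(ctrl.finish_job())"
```

```text
the job is handed in; nothing more can be done
None
```

The job is handed in after about 26 s: the longer carrier lies flat in the nest with its back edge under the keeper lip, and the dial's pointer stands within about 1.5° of the set-point tab by my measurement, with the tab unmoved and the gripper clear of everything.

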